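# Plug in the sensor head and hold its board out over the hotplate

## Task

Plug the grey sensor head fully home into the socket of the white board, so that its shoulder rests on the board, and let go of it. Then take the board by its grip block and slide it straight out along the stand, flat on it, until its outer end is level with the pointer on the hotplate's rod; past its balance point it would tip, so finish while still holding the board level and clear of the hotplate, no longer touching the sensor head, and leave the other things on the bench where they are.

Things in the scene. Friction and masses are not known exactly. Their poses are not given: they have to be found in the camera images.
- riser: Fixed aluminium bench stand, a flat level top 260 mm (its x) by 140 mm (its y), top face 70 mm above the bench. Origin on the bench under its centre. Its +x axis is the way out, towards the hotplate (roughly the world's -y). Its place and turn vary.
- edge (a point): Middle of the stand's outer top edge (130 mm along the stand's +x from its centre, 70 mm up); axes as the stand.
- board: Loose white plastic board, 320 (x) x 100 (y) x 20 mm, 0.6 kg, flat on the stand, at first 30 to 60 mm out over its outer edge and a few degrees askew. Origin at the centre of its underside, +x along it to its outer end. Socket hole near the outer end, grip block near the inner end. With the plug in, it tips beyond about 140 to 160 mm of overhang unless its inner end is held.
- board_tip (a point): Middle of the board's outer end, upper edge: 160 mm along the board's +x from its centre, 20 mm above its underside.
- socket (a point): Mouth of the socket, at the board's top face, 45 mm from the outer end, on the centreline. Hole 37 mm (along board x) by 25 mm (along board y), through the full 20 mm. Axes as the board.
- grip_block (a point): Point in the grip block, a rigid part of the board: 26 mm (board x) by 30 mm (board y), rising 42 mm above the board's top face, on the centreline, its centre 30 mm from the inner end and 290 mm behind the outer end. The point is on its axis, 22 mm above the board's top face. Axes as the board.
- plug: Sensor head, 0.12 kg, at first standing on the bench on its foot. Grey head 50 (x) x 36 (y) x 45 mm on a black foot 34 (x) x 22 (y) x 17 mm, its lowest 6 mm tapering 3 mm a side. Origin at the centre of the foot's underside, z up (foot 0 to 17, head 17 to 62 mm). Fits the socket with its x along board x, either way round; seated, the head rests on the board, foot 3 mm above its underside.
- stirrer: Fixed slim hotplate beyond the stand's outer edge: housing 160 (x) x 210 (y) x 38 mm high, round plate 132 mm across, top 45 mm above the bench. Origin on the bench under its centre, on the stand's centreline; axes parallel to the stand's; distance varies. At x +45, y +92 mm stands a 10 mm rod, 150 mm tall, with a black clamp and a short pointer needle, the mark.
- mark (a point): Tip of the pointer needle (5 mm thick, level, pointing along the hotplate's -y), 45 mm along x and 68 mm along y from the hotplate's centre, 90 mm above the bench (height of the board's top), 18 mm beside the board's long side when it comes straight out on the stand's centreline. Axes as the hotplate, +x the way out. It asks for 175 to 205 mm of overhang.
- beaker: Bystander, loose: empty glass beaker, 64 mm across, 75 mm tall. Origin at the centre of its underside.
- bottle: Bystander, loose: closed amber glass bottle, 60 mm across, 120 mm tall. Origin at the centre of its underside.
- jar: Bystander, loose: closed white plastic jar, 60 mm across, 70 mm tall. Origin at the centre of its underside.
- spatula: Bystander, loose: spatula with wooden handle lying flat, 180 mm long, origin at the middle of its underside.
- corkring: Bystander, loose: cork flask ring, 90 mm across, 25 mm high. Origin at the centre of its underside.
- weight: Bystander, loose: brass balance weight, 36 mm across, 50 mm tall. Origin at the centre of its underside.
- vial: Bystander, loose: small closed glass vial, 28 mm across, 50 mm tall. Origin at the centre of its underside.
Not all that is in view belongs to the job. Of the things like the plug, leave any that is blue; of the rest the smaller one is meant.

How it is judged:
By the outcome, as a careful person would: the job done as asked, in the order asked, and still so for the second after the job is handed in, while the arm keeps its last pose, push and grip.
It also fails if it takes over 64 s, if anything falls off the work surface, if the arm or the gripper's body presses on something with over 40 N, if the wrist force passes 120 N, or if a joint passes its speed limit or range.

## Robot

A 7-joint arm with a two-finger parallel gripper is mounted at the origin on the work surface. World frame = base frame: x ahead of the robot, y to its left, z up, the work surface at z = 0. Lengths are in m, angles in rad, forces in N, time in s.
With the tool pointing down it reaches from about 0.35 to 0.9 m from the base axis. Payload 8.1 kg.
Tool frame: the origin (TCP) lies at the very end of the fingers, on their centre line; the grasp point (between the pads) lies 19 mm behind it; z points along the fingers, y is the line along which they close (so a half turn about z gives the same grasp; the last joint's range is limited). The gripper opens to 92 mm and grips with 3 to 60 N. Pads are 19 mm wide; open, the fingers measure 130 mm over their backs; the gripper's body (75 mm by 190 mm) begins 47 mm behind the grasp point.
Start: joints at [-1.246, 0.434, 0.025, 1.573, -0.012, 1.134, -0.075], TCP at [0.259, 0.569, 0.227] pointing down, gripper open.
Joint ranges: [-2.62, 2.62], [-0.44, 2.09], [-1.27, 1.32], [0.08, 2.57], [-1.32, 4.46], [0.12, 2], [-2.74, 2.74]. Speed limits (rad/s): [2.22, 2.22, 3.01, 3.01, 3.14, 3.14, 3.14].

## Interface

Orientations are given as a rotation vector (axis times angle).
In Python, from station import ctrl gives the robot as it stands. The module is installed in compiled form; this text tells all that it offers.
- The arm moves only by the shell command python3 -m creep 'ROWS' [OPENING] [FORCE]. ROWS is JSON, a list of rows, each a list of 2 entries, a list of its own where there are three numbers: the shift along the world's x, y, z in m, then the turn, a rotation vector about the world's x, y, z in rad. In form: [[[dx, dy, dz], [ax, ay, az]], ...]. A call has 1 to 8 rows; each row is the pose to reach, as a shift and turn from the pose commanded when the call began; what a row does not reach only later rows make up. A row lasts 1/12 s, in which the tool goes at most 41.7 mm and 7.16 degrees, less where a joint would pass 70% of its speed; a pose out of reach is approached as far as the arm can. A call with a gripper value outside its range is refused whole. OPENING is the finger opening in m, from 0 to 0.0918, set as the call begins (- or left out, the last holds). The fingers move at their own pace and stop on an object; FORCE is the grip in N (left out, the last holds). Time passes only in rows, so rows that repeat a pose let the fingers close. It gives the time, the measured TCP pose, the force, the opening and the grip force at its end, in the units of the state.
- ctrl.observe(): the state, without advancing time (a new reading comes with each control period).
- ctrl.grab_frame(name): name is "scene" or "top" or "wrist"; returns a dict with "frame" (400x640x3 uint8, red, green, blue), "camera_matrix" (3x3 intrinsics, pixels), "rvec" (rotation vector, rad) and "tvec" (3), from world to camera coordinates, as OpenCV has them. Camera axes: x right, y down, z forward; pixel columns grow to the right and rows downward; lengths in m; the calibration is good to about 2 mm. The wrist camera is an equidistant fisheye: a pixel r from the principal point sees the ray r / f radians off the axis. A picture is of the moment at which its call begins. There is no depth.
- ctrl.hand_in(): hands the job in; it is judged then, once.
The state is a dict: "clock": time; "qpos": joint angles; "dq": joint speeds; "joint_efforts": joint torques, N m; "ee_pos": TCP position; "tool_rot": TCP orientation; "force": force on the tool from outside, world axes, zero at the start; "wrist_torque": the same for the moment, N m; "opening": finger opening in m; "gripper_force": force on a finger pad.
Only numpy, scipy, OpenCV 4.12 (cv2) and the standard library are available. Lean on these libraries where they do the work, as an engineer would, in place of code of your own. Each camera call takes 0.05 s, during which the arm holds its last target. There are 200 camera calls.

## Working session

There is one attempt and no reset: what is moved stays moved. The work goes in short steps, Python scripts to look and compute and a shell command to move; the robot and the scene stay as the last step left them, time stands still between calls to the robot, and variables do not carry over. Pictures are saved under pics/ and viewed, at most 10 in all, crops included, and the job is handed in when it is done.

```bash
mkdir -p pics; python3 - <<'E'
from station import ctrl
import cv2,numpy as np
s=ctrl.observe();print(s['clock'],s['ee_pos'],s['tool_rot'],s['opening'])
for n in("scene","top"):
    f=ctrl.grab_frame(n);cv2.imwrite(f'pics/{n}0.png',f['frame'][:,:,::-1])
    print(n,f['camera_matrix'].tolist(),f['rvec'],f['tvec'])
E
```

```text
0.0 [0.25912615 0.56819964 0.2259339 ] [-6.66878225e-01 -3.06980030e+00  2.42423478e-03] 0.09163727342130427
scene [[512.2421166586847, 0.0, 314.31259482928624], [0.0, 512.2421166586847, 197.2078982476667], [0.0, 0.0, 1.0]] [ 1.65685626  1.5474444  -0.86497498] [-0.01020645 -0.21608146  1.63044007]
top [[497.0854921976967, 0.0, 316.3984134383229], [0.0, 497.0854921976967, 194.5454082449644], [0.0, 0.0, 1.0]] [ 2.13904303 -2.18286289  0.13573317] [-0.0269136   0.59420861  1.30613214]
```

View pics/scene0.png

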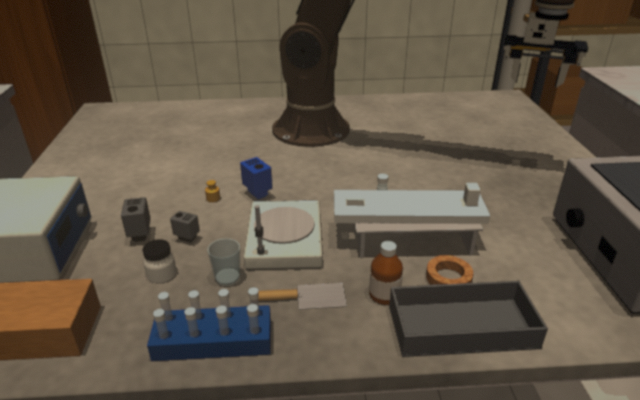

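View pics/top0.png

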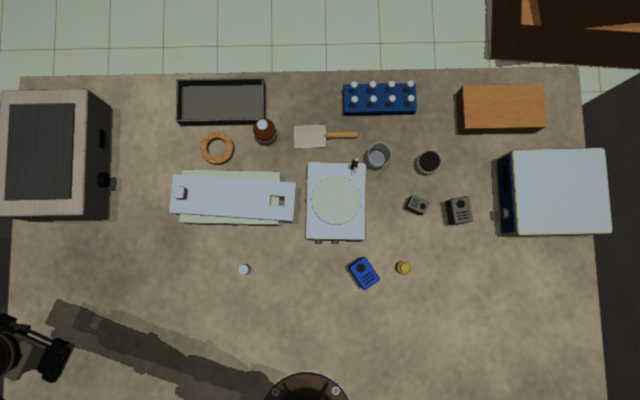

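The scene view shows three plug-like things: blue at (257,177), a large grey at (136,217) and a small grey at (185,225). In the top view these are at (364,273), (459,210) and (417,204). Blue is excluded, and the smaller grey at top (417,204) fits the description. I'll confirm that in a crop and measure the rest.

```bash
cat > h.py <<'E'
import cv2,numpy as np
from station import ctrl
def ray(f,uv):
    R=cv2.Rodrigues(np.array(f['rvec']))[0];K=f['camera_matrix']
    d=np.c_[np.atleast_2d(uv).astype(float),np.ones(len(np.atleast_2d(uv)))]@np.linalg.inv(K).T
    return -R.T@np.array(f['tvec']),d@R
def onz(f,uv,z):
    c,d=ray(f,uv);return c+d*((z-c[2])/d[:,2])[:,None]
def proj(f,p):
    return cv2.projectPoints(np.atleast_2d(p).astype(float),np.array(f['rvec']),np.array(f['tvec']),f['camera_matrix'],None)[0][:,0]
E
python3 - <<'E'
from h import *
t=ctrl.grab_frame('top');s=ctrl.grab_frame('scene')
a=cv2.resize(t['frame'][175:235,385:485],(800,480),interpolation=cv2.INTER_CUBIC)
b=cv2.resize(t['frame'][150:245,165:375],(800,362),interpolation=cv2.INTER_CUBIC)
c=cv2.resize(s['frame'][180:280,110:330],(800,364),interpolation=cv2.INTER_CUBIC)
a=cv2.resize(a,(400,240));c=cv2.resize(c,(400,182))
ac=np.zeros((240,800,3),np.uint8);ac[:,:400]=a;ac[:182,400:]=c
cv2.imwrite('pics/crop1.png',np.vstack([ac,b[:360]])[:,:,::-1])
for n,p,z in [('small',(417,204),.062),('large',(459,210),.08),('blue',(364,273),.06),('sock',(277,201),.09),('grip',(181,193),.132),('beaker',(378,155),.075),('jar',(428,162),.07),('weight',(403,267),.04)]:
    print(n,onz(t,p,z)[0].round(3))
E
```

```text
small [ 0.56  -0.304  0.062]
large [ 0.54  -0.409  0.08 ]
blue [ 0.383 -0.158  0.06 ]
sock [0.572 0.064 0.09 ]
grip [0.593 0.301 0.132]
beaker [ 0.691 -0.204  0.075]
jar [ 0.67  -0.337  0.07 ]
weight [ 0.395 -0.264  0.04 ]
```

View pics/crop1.png

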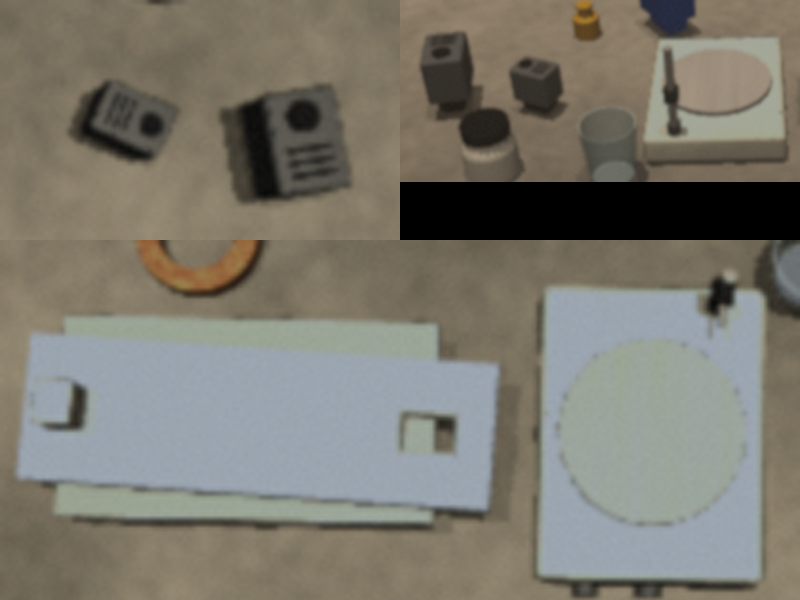

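The crop confirms it: the small grey head at top (417,204) is about 17x12 px on top, which fits 50x36 mm. The one at (459,210) is larger. The socket shows at top (277,201), and the pointer is near (353,166). Next I'll measure precisely.

```bash
python3 - <<'E'
from h import *
t=ctrl.grab_frame('top');im=t['frame'].astype(int)
np.set_printoptions(suppress=True,precision=4)
for n,(u,v) in dict(board=(230,195),riser=(230,177),riser2=(230,221),hp=(312,175),plugtop=(415,203),plugtop2=(418,200),bench=(440,190),bsock=(281,201)).items(): print(n,im[v,u])
def fit(m,seed,z,k):
    n,l,st,c=cv2.connectedComponentsWithStats(m.astype(np.uint8),connectivity=4)
    i=l[seed[1],seed[0]];mm=(l==i).astype(np.uint8)
    cn=max(cv2.findContours(mm,0,cv2.CHAIN_APPROX_NONE)[0],key=cv2.contourArea)
    P=onz(t,cn[:,0],z)[:,:2].astype(np.float32)
    (c,wh,a)=cv2.minAreaRect(P); print(k,st[i],np.array(c),np.array(wh)+.0028,'ang',a, cv2.minAreaRect(cn)); return mm
d=im[...,2]-im[...,0]; br=im.sum(2)
fit((d>8)&(br>330),(230,195),.09,'board')
fit((d>8)&(br>330),(312,175),.038,'hp')
m=(br>180)&(np.abs(im-im.mean(2,keepdims=True)).max(2)<9)
x=im[190:220,402:434]; 
print(x.sum(2)[::1,::1])
E
```

```text
board [154 165 176]
riser [154 165 151]
riser2 [155 166 150]
hp [155 165 177]
plugtop [74 73 67]
plugtop2 [65 63 58]
bench [126 117  97]
bsock [108 101  84]
board [ 170  175  126   46 4439] [0.585  0.1783] [0.3218 0.103 ] ang 84.8915023803711 ((232.40948486328125, 197.06272888183594), (123.56855773925781, 38.5291748046875), 3.945185899734497)
hp [ 307  163   57   76 2152] [ 0.577 -0.09 ] [0.1528 0.2037] ang 87.69831848144531 ((335.63934326171875, 200.53280639648438), (56.16876220703125, 74.1451644897461), 1.1457626819610596)
[[333 335 324 321 314 315 309 313 311 308 307 313 323 319 321 311 319 315
  312 309 305 297 302 297 297 301 296 295 301 304 307 305]
 [332 334 328 319 330 320 321 316 306 308 310 313 317 323 322 320 323 316
  310 309 306 305 299 303 300 295 298 294 306 307 312 315]
 [334 332 325 334 332 334 328 323 315 314 309 319 318 333 330 325 319 315
  318 305 311 303 294 301 301 302 298 307 310 315 319 328]
 [334 334 340 340 345 338 338 329 321 321 315 324 325 328 328 323 330 318
  320 317 316 308 304 300 298 302 302 300 307 312 322 326]
 [334 328 338 346 345 344 341 333 322
[... 2721 characters left out ...]
1 364 361 357 362 364 366 359 364]
 [366 369 370 362 364 356 363 364 366 371 379 371 360 348 319 258 253 285
  264 248 284 326 365 375 368 364 362 366 364 366 374 369]
 [358 362 359 370 368 361 365 373 366 375 381 383 382 384 380 362 365 370
  355 327 341 361 379 382 369 372 373 371 369 368 367 373]
 [355 357 359 363 364 371 375 383 377 378 379 381 388 385 398 396 396 387
  377 363 367 377 382 380 373 373 371 372 374 364 368 368]
 [357 354 348 363 369 374 372 376 380 384 384 381 387 391 395 393 392 390
  385 391 377 381 378 379 375 373 374 379 373 371 365 366]
 [368 352 371 366 368 375 376 379 383 385 387 386 388 392 398 395 394 387
  392 381 388 385 382 376 381 375 373 377 371 364 363 352]]
```

```bash
python3 - <<'E'
from h import *
t=ctrl.grab_frame('top');im=t['frame'].astype(int)
np.set_printoptions(suppress=True,precision=4)
c=np.array([(10,5.2),(27.8,12.3),(22.5,22.9),(5.3,16)])+[402,190]
P=onz(t,c,.062)[:,:2];print('plug',P.mean(0),np.linalg.norm(P-np.roll(P,-1,0),axis=1),'xdir',P[1]-P[0],P[2]-P[3])
d=im[...,2]-im[...,0];br=im.sum(2)
# bright (board/riser/hotplate) edges, bilinear threshold crossings along lines
def cross(u,v,du,dv,n,th,f):
    for k in range(n):
        a=f[v+k*dv,u+k*du];b=f[v+(k+1)*dv,u+(k+1)*du]
        if (a-th)*(b-th)<=0 and a!=b:
            s=k+(th-a)/(b-a);return (u+s*du,v+s*dv)
def line(pts,z,nm):
    P=onz(t,np.array([p for p in pts if p]),z)[:,:2].astype(np.float32)
    l=cv2.fitLine(P,cv2.DIST_HUBER,0,.01,.01).ravel();res=(P-l[2:])@[-l[1],l[0]]
    print(nm,'dir',l[:2],'pt',l[2:],'yaw',np.degrees(np.arctan2(l[1],l[0])),'res',res.std());
line([cross(u,178,0,-1,14,400,br) for u in range(190,275,3)],.07,'riser top')
line([cross(u,221,0,1,10,400,br) for u in range(190,275,3)],.07,'riser bot')
line([cross(275,v,1,0,10,400,br) for v in range(174,178)],.07,'riser outer')
line([cross(312,v,-1,0,10,400,br) for v in range(170,235,3)],.038,'hp near')
line([cross(358,v,1,0,12,400,br) for v in range(180,235,3)],.038,'hp far')
line([cross(u,232,0,1,14,400,br) for u in list(range(330,360,2))],.038,'hp low')
line([cross(u,170,0,-1,14,400,br) for u in list(range(315,345,2))],.038,'hp up')
line([cross(290,v,1,0,14,400,br) for v in range(186,217,2)],.09,'board outer')
line([cross(180,v,-1,0,14,400,br) for v in range(180,210,2)],.09,'board inner')
line([cross(u,200,0,1,20,13,d) for u in range(185,265,3)],.09,'board low')
line([cross(u,190,0,-1,20,13,d) for u in range(200,285,3)],.09,'board up')
print(br[158:172,344:364])
E
```

```text
plug [ 0.5596 -0.3078] [0.0503 0.0318 0.0486 0.0316] xdir [-0.0198 -0.0463] [-0.0192 -0.0446]
riser top dir [0.0492 0.9988] pt [0.6589 0.1879] yaw 87.1827 res 0.0008644415
riser bot dir [0.04   0.9992] pt [0.5212 0.2082] yaw 87.709946 res 0.00047276827
riser outer dir [ 0.9992 -0.0395] pt [0.6421 0.0584] yaw -2.2616534 res 1.5029333e-05
hp near dir [ 0.999  -0.0458] pt [ 0.5777 -0.0126] yaw -2.625838 res 0.0004101802
hp far dir [ 0.9991 -0.0412] pt [ 0.558  -0.1675] yaw -2.3630311 res 0.00025662652
hp low dir [0.0341 0.9994] pt [ 0.4739 -0.1182] yaw 88.04421 res 0.00010939818
hp up dir [0.061  0.9981] pt [ 0.6807 -0.0755] yaw 86.50087 res 0.00038126626
board outer dir [ 0.996  -0.0898] pt [0.5776 0.0192] yaw -5.1493516 res 0.00027089316
board inner dir [ 0.9985 -0.0549] pt [0.6008 0.3401] yaw -3.1488523 res 0.003647276
board low dir [0.09   0.9959] pt [0.5384 0.2113] yaw 84.83567 res 0.008400444
board up dir [0.0854 0.9963] pt [0.6329 0.1656] yaw 85.09914 res 0.00027850797
[[320 321 322 322 322 323 328 328 312 303 327 398 415 399 346 305 294 293
  261 184]
 [329 323 325 327 327 331 3
[... 378 characters left out ...]
 440 440
  430 401]
 [493 493 490 467 395 366 333 211  87  60  73  78  93 241 452 493 485 489
  483 480]
 [499 500 496 463 370 320 251 128  55  54  76  66  89 243 448 497 499 501
  488 496]
 [494 493 495 463 365 301 208  79  31  70 130 112 126 273 453 498 497 496
  492 498]
 [497 496 493 471 371 297 187  85  56 157 286 258 282 370 459 488 493 497
  498 499]
 [500 495 493 469 387 309 202 116  90 188 347 362 424 459 474 481 493 499
  493 491]
 [495 500 493 489 457 387 325 243 179 235 365 397 460 480 479 479 489 493
  496 492]
 [494 492 495 498 491 472 436 357 331 343 382 402 461 479 487 494 495 499
  495 492]
 [498 498 494 499 500 498 465 402 425 392 384 399 463 492 492 496 494 495
  494 493]]
```

```bash
python3 -m creep '[[[0.012,-0.035,0],[0,0,-0.065]],[[0.024,-0.07,0],[0,0,-0.13]],[[0.036,-0.105,0],[0,0,-0.195]],[[0.048,-0.14,0],[0,0,-0.26]],[[0.06,-0.175,0],[0,0,-0.325]],[[0.072,-0.21,0],[0,0,-0.39]],[[0.084,-0.245,0],[0,0,-0.455]],[[0.096,-0.28,0],[0,0,-0.52]]]' 0.07
python3 -m creep '[[[0.012,-0.035,0],[0,0,-0.065]],[[0.024,-0.07,0],[0,0,-0.13]],[[0.036,-0.105,0],[0,0,-0.195]],[[0.048,-0.14,0],[0,0,-0.26]],[[0.06,-0.175,0],[0,0,-0.325]],[[0.072,-0.21,0],[0,0,-0.39]],[[0.084,-0.245,0],[0,0,-0.455]],[[0.096,-0.28,0],[0,0,-0.52]]]'
python3 -m creep '[[[0.013,-0.037,0],[0,0,-0.065]],[[0.026,-0.074,0],[0,0,-0.13]],[[0.039,-0.11,0],[0,0,-0.195]],[[0.052,-0.147,0],[0,0,-0.26]],[[0.065,-0.183,0],[0,0,-0.325]],[[0.08,-0.22,0],[0,0,-0.39]],[[0.092,-0.255,0],[0,0,-0.455]],[[0.1,-0.28,0],[0,0,-0.508]]]'
```

```text
clock: 0.97
ee_pos: [0.3555, 0.2869, 0.2269]
tool_rot: [-1.438, -2.793, -0.001]
force: [0.9, 0.2, 0.1]
opening: 0.0704
gripper_force: 0.0
clock: 1.63
ee_pos: [0.4516, 0.0069, 0.2271]
tool_rot: [2.107, 2.329, 0.001]
force: [0.8, 0.0, -0.1]
opening: 0.07
gripper_force: 0.0
clock: 2.3
ee_pos: [0.5518, -0.2748, 0.2267]
tool_rot: [2.626, 1.722, -0.001]
force: [0.3, 0.4, 0.8]
opening: 0.0698
gripper_force: 0.0
```

```bash
python3 -m creep '[[[0.004,-0.016,-0.02],[0,0,0]],[[0.008,-0.033,-0.04],[0,0,0]],[[0.008,-0.033,-0.04],[0,0,0]],[[0.008,-0.033,-0.04],[0,0,0]]]'
cat >> h.py <<'E'
def wray(f,uv):
    uv=np.atleast_2d(uv).astype(float);K=f['camera_matrix'];R=cv2.Rodrigues(np.array(f['rvec']))[0]
    xy=(uv-K[:2,2])/[K[0,0],K[1,1]];th=np.linalg.norm(xy,axis=1,keepdims=True)
    d=np.c_[xy/np.maximum(th,1e-9)*np.sin(th),np.cos(th)]
    return -R.T@np.array(f['tvec']),d@R
def wonz(f,uv,z):
    c,d=wray(f,uv);return c+d*((z-c[2])/d[:,2])[:,None]
def wproj(f,p):
    R=cv2.Rodrigues(np.array(f['rvec']))[0];K=f['camera_matrix']
    q=np.atleast_2d(p)@R.T+np.array(f['tvec']);r=np.linalg.norm(q[:,:2],axis=1);th=np.arctan2(r,q[:,2])
    return q[:,:2]/r[:,None]*th[:,None]*[K[0,0],K[1,1]]+K[:2,2]
E
python3 - <<'E'
from h import *
w=ctrl.grab_frame('wrist')
print(w['camera_matrix'][0],ctrl.observe()['ee_pos'])
p=wproj(w,[[.5596,-.3078,.062]])[0];print(p)
g=w['frame'];np.save('w1.npy',g)
cv2.imwrite('pics/w1.png',g[:,:,::-1])
E
```

```text
clock: 2.63
ee_pos: [0.5584, -0.3048, 0.1856]
tool_rot: [-2.623, -1.726, 0.003]
force: [0.3, 0.6, 0.1]
opening: 0.07
gripper_force: 0.0
[309.70691629   0.         321.77106545] [ 0.55912705 -0.30404473  0.1866235 ]
[323.37875547 194.98896268]
```

View pics/w1.png

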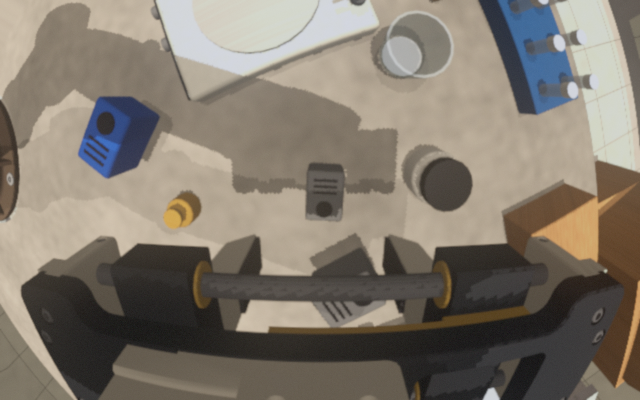

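The wrist view shows the small head at (325,192), the jar at (445,183) and the beaker at (415,45). The fingers are square to the head. I'll measure its edges.

```bash
python3 - <<'E'
from h import *
np.set_printoptions(suppress=True,precision=4,linewidth=200)
w=ctrl.grab_frame('wrist');g=w['frame'].astype(int).sum(2)
print('cam',wray(w,(322,200))[0],'axis',wray(w,(322,200))[1])
for v in (168,176,196,206,214): print(v,g[v,298:352])
for u in (312,324,338): print(u,g[156:228,u])
E
```

```text
cam [ 0.5903 -0.2339  0.345 ] axis [[-0.1118 -0.2624 -0.9584]]
168 [371 370 372 369 365 365 362 358 345 292 228 205 200 199 204 204 199 199 200 196 194 204 190 196 203 203 198 198 197 198 197 207 202 199 203 200 201 200 203 199 197 199 210 251 308 339 345 346 345
 343 338 341 340 342]
176 [365 361 367 368 361 363 349 324 280 263 279 285 286 289 288 289 287 285 287 287 288 283 285 290 294 291 285 291 284 291 286 285 286 286 286 292 285 289 284 286 285 286 288 284 272 275 326 351 353
 354 349 350 347 351]
196 [509 507 509 508 506 505 477 368 260 239 239 246 245 245 235 244 237 247 246 246 238 236 234 238 241 240 240 234 237 235 245 235 244 228 235 230 226 229 236 236 244 243 234 242 306 418 452 457 462
 455 456 461 459 457]
206 [509 506 507 512 503 500 469 361 260 246 247 246 244 244 246 242 239 217 186 165 157 159 156 147 156 152 145 155 158 156 156 163 170 209 228 241 241 245 239 238 244 240 242 302 381 436 447 448 447
 443 445 446 446 445]
214 [498 501 499 503 495 484 433 373 345 357 376 382 367 346 321 297 282 278 232 180 168 160 152 155 149 162 160 158 157 166 157 177 216 240 245 
[... 262 characters left out ...]
 246 249 240 244
 242 246 251 244 245 242 246 248 268 321 375 391 394 392 398 429 480 494 493 495 495 495 493]
324 [351 351 353 349 346 349 335 305 249 205 199 200 198 197 205 222 250 270 281 287 285 285 280 253 200 174 213 268 284 263 215 182 203 249 257 240 210 180 179 221 240 240 242 239 237 211 177 161 149
 148 145 150 161 154 157 153 153 158 160 162 166 232 322 370 370 401 454 479 477 480 478 478]
338 [354 360 368 364 362 364 360 349 307 243 209 198 197 199 200 202 222 252 274 284 285 289 288 292 283 287 286 283 286 288 280 284 289 285 269 260 243 247 232 241 244 239 236 236 239 233 237 237 246
 229 244 240 251 281 337 354 370 382 380 383 381 377 380 376 369 385 447 474 481 478 476 480]
```

```bash
python3 - <<'E'
from h import *
np.set_printoptions(suppress=True,precision=4)
w=ctrl.grab_frame('wrist');s=ctrl.observe()
q=np.array([(305.,176),(304.9,196),(304.5,214),(343.7,176),(342.4,196),(341.2,214),(312,171.5),(338,172.3),(312,220.5),(338,221.3)])
P=wonz(w,q,.062)[:,:2]
L=P[2]-P[0];Rr=P[5]-P[3];N=P[7]-P[6];F=P[9]-P[8]
for d in(L,Rr):print('x yaw',np.degrees(np.arctan2(d[1],d[0])))
for d in(N,F):print('y yaw',np.degrees(np.arctan2(d[1],d[0])))
yaw=np.degrees(np.arctan2(*(L+Rr)[::-1]));a=np.radians(yaw);e=np.array([np.cos(a),np.sin(a)]);n=np.array([-e[1],e[0]])
print('w',(P[3:6].mean(0)-P[:3].mean(0))@n,'len',(P[8:].mean(0)-P[6:8].mean(0))@e)
c=e*((P[8:].mean(0)+P[6:8].mean(0))@e)/2+n*((P[3:6].mean(0)+P[:3].mean(0))@n)/2
print('centre',c,yaw,'tcp',s['ee_pos'])
# verify TCP calibration: project tcp
print('tcp px',wproj(w,[s['ee_pos']]))
E
```

```text
x yaw -114.73514687404828
x yaw -115.72168034700906
y yaw -24.912719872117364
y yaw -25.06974681590842
w 0.03585863118927217 len 0.0486475216428042
centre [ 0.5604 -0.309 ] -115.22873181659249 tcp [ 0.5599 -0.3034  0.1877]
tcp px [[320.324  249.9088]]
```

```bash
python3 -m creep '[[[0,-0.003,-0.03],[0,0,-0.014]],[[0.0005,-0.005,-0.06],[0,0,-0.028]],[[0.0005,-0.005,-0.09],[0,0,-0.028]],[[0.0005,-0.005,-0.115],[0,0,-0.028]],[[0.0005,-0.005,-0.14],[0,0,-0.028]],[[0.0005,-0.005,-0.155],[0,0,-0.028]],[[0.0005,-0.005,-0.16],[0,0,-0.028]],[[0.0005,-0.005,-0.16],[0,0,-0.028]]]'
python3 -m creep '[[[0,0,0],[0,0,0]],[[0,0,0],[0,0,0]],[[0,0,0],[0,0,0]],[[0,0,0],[0,0,0]],[[0,0,0],[0,0,0]],[[0,0,0],[0,0,0]],[[0,0,0],[0,0,0]],[[0,0,0],[0,0,0]]]' 0.0 30
python3 - <<'E'
from h import *
s=ctrl.observe();print(s)
E
```

```text
clock: 3.45
ee_pos: [0.56, -0.3082, 0.0265]
tool_rot: [-2.645, -1.693, 0.0]
force: [-0.2, -0.7, 0.9]
opening: 0.0701
gripper_force: 0.0
clock: 4.12
ee_pos: [0.56, -0.3094, 0.0271]
tool_rot: [2.647, 1.692, 0.001]
force: [-1.3, 1.7, 6.1]
opening: 0.036
gripper_force: 29.9
{'clock': 4.1167, 'qpos': array([ 0.05961948,  0.73078143,  0.56423146,  1.75588649, -0.51718757,
        0.80705689,  0.44160631]), 'dq': array([ 0.00066208,  0.00040353, -0.00072664,  0.00042677,  0.00128567,
        0.00036724,  0.0008879 ]), 'joint_efforts': array([ 3.40238968e-01, -6.96332932e+01,  1.25827092e+01, -2.11758310e+01,
       -4.55245923e-02, -5.02699781e-01, -4.05089610e-03]), 'ee_pos': array([ 0.55998519, -0.30938682,  0.02713866]), 'tool_rot': array([2.64661718e+00, 1.69215013e+00, 5.69633892e-04]), 'force': array([-1.31697489,  1.68867012,  6.09574042]), 'wrist_torque': array([ 0.14386729,  0.34506416, -0.05490197]), 'gripper_force': 29.936707019805908, 'opening': 0.035957297121544295}
```

```bash
python3 -m creep '[[[0,0,0.015],[0,0,0]],[[0,0,0.045],[0,0,0]],[[0,0,0.08],[0,0,0]],[[0,0,0.115],[0,0,0]],[[0,0,0.15],[0,0,0]],[[0,0,0.18],[0,0,0]],[[0,0,0.2],[0,0,0]],[[0,0,0.205],[0,0,0]]]'
python3 -m creep '[[[0.0,0.025,0],[0,0,0.04]],[[0.003,0.06,0],[0,0,0.09]],[[0.006,0.1,0],[0,0,0.14]],[[0.009,0.14,0],[0,0,0.19]],[[0.01,0.18,0],[0,0,0.24]],[[0.012,0.22,0],[0,0,0.29]],[[0.014,0.255,0],[0,0,0.33]],[[0.015,0.28,0],[0,0,0.351]]]'
python3 -m creep '[[[0.0,0.014,0],[0,0,0]],[[0.0,0.014,-0.01],[0,0,0]],[[0,0.014,-0.01],[0,0,0]],[[0,0.014,-0.01],[0,0,0]]]'
python3 - <<'E'
from h import *
np.set_printoptions(suppress=True,precision=4,linewidth=200)
w=ctrl.grab_frame('wrist');t=ctrl.grab_frame('top')
np.save('w2.npy',w,allow_pickle=True);s=ctrl.observe();print(s['ee_pos'],s['tool_rot'],s['force'],wray(w,(322,200))[0])
print(wproj(w,[[.5748,.0635,.09],[.571,.019,.09]]))
cv2.imwrite('pics/w2.png',np.vstack([w['frame']])[:,:,::-1])
E
```

```text
clock: 4.78
ee_pos: [0.5609, -0.3105, 0.2355]
tool_rot: [2.643, 1.689, 0.004]
force: [0.4, -0.8, -1.1]
opening: 0.0354
gripper_force: 29.9
clock: 5.45
ee_pos: [0.5741, -0.0247, 0.2303]
tool_rot: [-2.302, -2.134, 0.001]
force: [1.1, -0.0, -1.9]
opening: 0.0358
gripper_force: 29.9
clock: 5.78
ee_pos: [0.5738, -0.0164, 0.2205]
tool_rot: [-2.311, -2.126, 0.004]
force: [0.3, -1.3, -1.0]
opening: 0.0355
gripper_force: 29.9
[ 0.5745 -0.017   0.2215] [ 2.3131  2.1255 -0.0015] [ 0.0477  0.7605 -1.3919] [0.5811 0.06   0.3788]
[[315.2342 106.7616]
 [315.2528 154.3448]]
```

View pics/w2.png

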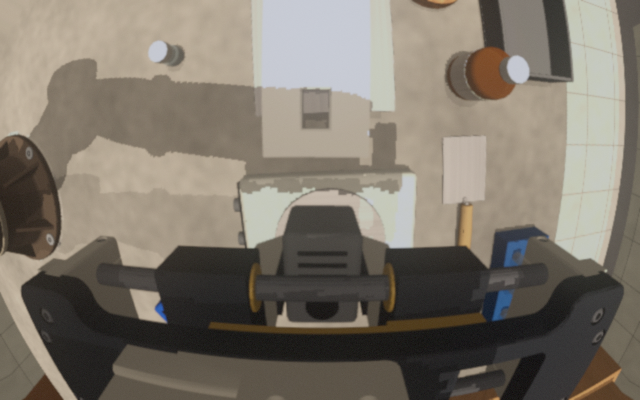

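The wrist view shows the plug held straight at (322,260). The socket is at columns 303–330, rows 89–130, and the board's end is at row 157. I'll refine the hole edges.

```bash
python3 - <<'E'
from h import *
np.set_printoptions(suppress=True,precision=4,linewidth=220)
w=np.load('w2.npy',allow_pickle=True).item();g=w['frame'].astype(int).sum(2)
for v in (94,110,125): print(v,g[v,296:338])
for u in (307,316,326): print(u,g[82:138,u])
for v in (100,140,150): print('edges',v,g[v,254:272],g[v,362:380])
for u in (275,316,360): print('end',u,g[150:164,u])
E
```

```text
94 [509 509 510 495 457 429 386 383 410 426 423 426 425 423 422 421 421 424 423 415 407 408 408 406 413 413 417 420 423 422 419 413 387 404 420 457 498 513 511 515 510 511]
110 [506 505 503 488 463 426 368 380 408 421 421 422 421 423 420 420 414 417 418 418 418 423 423 424 415 412 410 411 418 421 420 422 415 425 446 479 502 505 510 508 508 509]
125 [500 496 496 489 463 425 353 306 300 320 342 340 343 340 338 330 332 334 339 337 340 348 343 348 346 353 353 353 346 334 310 308 349 410 455 474 497 498 502 505 503 504]
307 [614 612 610 609 598 566 527 428 352 362 373 402 426 426 428 422 426 427 424 424 427 427 424 429 425 426 425 423 422 419 402 341 309 303 296 301 303 314 334 344 345 343 338 340 337 342 382 442 479 491 497 495 496 499
 498 495]
316 [615 614 612 611 602 564 471 386 349 356 366 378 407 422 430 431 427 425 420 425 425 425 424 423 419 421 422 422 418 411 374 324 305 300 300 298 296 298 309 331 338 339 341 340 342 352 387 442 475 489 496 498 497 496
 498 500]
326 [612 613 612 612 607 592 559 471 377 358 379 407 419 427 425 431 426 431 425 420 426 425 420 425 427 421 420 421 420 403 342 305 301 309 298 304 301 320 329 333 319 311 310 310 315 329 384 447 471 487 497 498 500 497
 498 496]
edges 100 [347 393 417 416 410 412 424 452 491 501 498 501 501 502 504 502 503 504] [512 510 509 514 520 521 523 524 536 560 578 588 588 589 590 590 588 591]
edges 140 [349 351 349 348 344 342 350 367 427 483 495 496 492 493 496 496 496 495] [500 495 499 498 499 496 496 482 480 469 428 365 341 340 338 337 338 337]
edges 150 [361 361 354 358 356 355 355 363 414 456 486 490 491 492 490 493 490 494] [496 494 496 494 494 497 492 484 483 477 442 376 339 344 344 340 338 335]
end 275 [497 492 492 493 491 487 460 410 353 346 341 348 345 349]
end 316 [493 493 494 488 489 488 463 409 356 332 327 341 342 339]
end 360 [493 495 495 496 499 492 488 476 463 461 461 460 458 455]
```

```bash
python3 - <<'E'
from h import *
np.set_printoptions(suppress=True,precision=4,linewidth=220)
w=np.load('w2.npy',allow_pickle=True).item();s=ctrl.observe()
f=lambda q:wonz(w,np.array(q,float),.09)[:,:2]
lf=f([(300.8,94),(300.8,110),(300.8,125)]);rt=f([(331,94),(330.6,110),(330.3,125)])
tp=f([(307,88.5),(316,88),(326,89)]);bt=f([(307,128.7),(316,128.7),(326,128.7)])
print('w',np.linalg.norm(lf[1]-rt[1]),'len',np.linalg.norm(tp.mean(0)-bt.mean(0)))
print('c',(lf.mean(0)+rt.mean(0)+0)/2,(tp.mean(0)+bt.mean(0))/2)
el=f([(262.1,140),(262.1,150)]);er=f([(372.2,140),(372.3,150)]);en=f([(275,157),(316,157)])
print('board w',np.linalg.norm(el[0]-er[0]),'mid',(el.mean(0)+er.mean(0))/2,'end',en)
for a,b in((lf[2],lf[0]),(rt[2],rt[0]),(el[1],lf[0]*0+f([(262,100)])[0])):
    d=b-a;print('xyaw',np.degrees(np.arctan2(d[1],d[0])))
print(np.degrees(np.arctan2(*(en[1]-en[0])[::-1])))
a=np.array(s['tool_rot']);print('tool y yaw',2*np.degrees(np.arctan2(a[1],a[0]))-90)
E
```

```text
w 0.027422252286346035 len 0.03754919535106952
c [0.575  0.0608] [0.5757 0.0617]
board w 0.10356256742308087 mid [0.5734 0.0282] end [[0.5328 0.0199]
 [0.5715 0.0164]]
xyaw 84.89474098557673
xyaw 84.14983466533403
xyaw 83.94629045474896
-5.180059907669855
tool y yaw -4.841162131608982
```

```bash
python3 -m creep '[[[0,0.02,0],[0,0,0]],[[0.0007,0.045,0],[0,0,-0.004]],[[0.0007,0.07,0],[0,0,-0.004]],[[0.0007,0.078,-0.02],[0,0,-0.004]],[[0.0007,0.078,-0.05],[0,0,-0.004]],[[0.0007,0.078,-0.08],[0,0,-0.004]],[[0.0007,0.078,-0.1],[0,0,-0.004]],[[0.0007,0.078,-0.105],[0,0,-0.004]]]'
python3 -m creep '[[[0,0,0],[0,0,0]],[[0,0,0],[0,0,0]]]'
python3 - <<'E'
from h import *
p=[]
for i in range(3):
    s=ctrl.observe();p.append(s['ee_pos']);t=ctrl.grab_frame('top');sc=ctrl.grab_frame('scene')
print(np.mean(p,0),s['tool_rot'])
a=cv2.resize(t['frame'][180:225,240:320],(800,450),interpolation=cv2.INTER_CUBIC)[:300]
b=cv2.resize(sc['frame'][170:245,320:440],(480,300),interpolation=cv2.INTER_CUBIC)
im=np.zeros((600,800,3),np.uint8);im[:300]=a;im[300:,:480]=b
cv2.imwrite('pics/c3.png',im[:,:,::-1])
E
```

```text
clock: 6.55
ee_pos: [0.5736, 0.0614, 0.1137]
tool_rot: [-2.315, -2.121, 0.007]
force: [-0.8, 0.1, -2.2]
opening: 0.0357
gripper_force: 29.9
clock: 6.72
ee_pos: [0.5763, 0.0618, 0.1177]
tool_rot: [2.316, 2.121, 0.001]
force: [-0.0, -0.0, -1.0]
opening: 0.0362
gripper_force: 29.9
[0.57652639 0.06219727 0.11809846] [2.31437173 2.12268637 0.00344594]
```

View pics/c3.png

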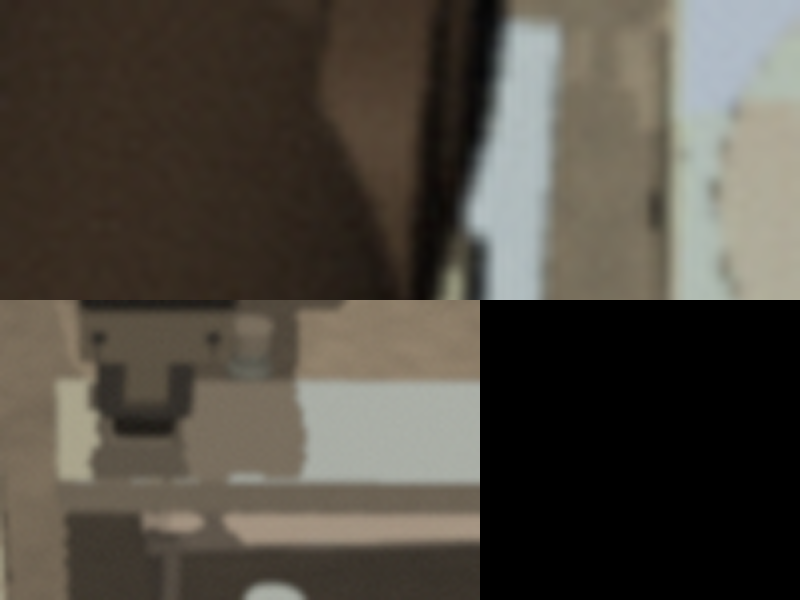

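The top view is blocked by the gripper. The scene crop shows the dark foot at crop (145,425), just above the board near the socket. I'll go down in small steps and watch the force.

```bash
python3 -m creep '[[[-0.001,-0.0006,0],[0,0,0]],[[-0.001,-0.0006,-0.002],[0,0,0]],[[-0.001,-0.0006,-0.004],[0,0,0]],[[-0.001,-0.0006,-0.006],[0,0,0]],[[-0.001,-0.0006,-0.006],[0,0,0]]]'
```

```text
clock: 7.43
ee_pos: [0.5742, 0.0621, 0.1102]
tool_rot: [-2.315, -2.124, 0.001]
force: [-0.8, -0.9, -1.0]
opening: 0.036
gripper_force: 29.9
```

```bash
python3 -m creep '[[[0,0,-0.002],[0,0,0]],[[0,0,-0.004],[0,0,0]],[[0,0,-0.006],[0,0,0]],[[0,0,-0.008],[0,0,0]],[[0,0,-0.009],[0,0,0]],[[0,0,-0.009],[0,0,0]]]'; python3 -m creep '[[[0,0,-0.001],[0,0,0]],[[0,0,-0.002],[0,0,0]],[[0,0,-0.002],[0,0,0]]]'
```

```text
clock: 7.93
ee_pos: [0.5744, 0.062, 0.1014]
tool_rot: [-2.315, -2.124, 0.001]
force: [0.2, -0.6, -1.2]
opening: 0.0357
gripper_force: 29.9
clock: 8.18
ee_pos: [0.5746, 0.0621, 0.1001]
tool_rot: [-2.315, -2.124, -0.001]
force: [-1.4, 0.1, 3.8]
opening: 0.0358
gripper_force: 30.0
```

```bash
python3 -m creep '[[[0,0,-0.001],[0,0,0]],[[0,0,-0.001],[0,0,0]],[[0,0,-0.001],[0,0,0]]]'; python3 -m creep '[[[0,0,0.001],[0,0,0]],[[0,0,0.001],[0,0,0]],[[0,0,0.001],[0,0,0]],[[0,0,0.001],[0,0,0]],[[0,0,0.001],[0,0,0]],[[0,0,0.001],[0,0,0]]]' 0.07;  python3 -m creep '[[[0,0,0.01],[0,0,0]],[[0,0,0.03],[0,0,0]],[[0,0,0.06],[0,0,0]],[[0,0,0.09],[0,0,0]],[[0,0.02,0.12],[0,0,0]],[[0,0.05,0.13],[0,0,0]],[[0.005,0.08,0.13],[0,0,0]],[[0.005,0.1,0.13],[0,0,0]]]'
python3 - <<'E'
from h import *
print(ctrl.observe()['ee_pos'])
w=ctrl.grab_frame('wrist');t=ctrl.grab_frame('top');sc=ctrl.grab_frame('scene')
np.save('t4.npy',t,allow_pickle=True);np.save('w4.npy',w,allow_pickle=True);np.save('s4.npy',sc,allow_pickle=True)
a=cv2.resize(t['frame'][150:245,250:375],(400,304),interpolation=cv2.INTER_CUBIC)
b=cv2.resize(sc['frame'][165:280,240:500],(800,354)[:2],interpolation=cv2.INTER_CUBIC)[:296]
im=np.zeros((600,800,3),np.uint8);im[:304,:400]=a;im[304:]=b
im[:250,400:]=cv2.resize(w['frame'],(400,250))
cv2.imwrite('pics/c4.png',im[:,:,::-1])
E
```

```text
clock: 8.43
ee_pos: [0.5745, 0.0621, 0.1]
tool_rot: [-2.315, -2.123, -0.001]
force: [-6.0, 0.2, 15.0]
opening: 0.0359
gripper_force: 30.0
clock: 8.93
ee_pos: [0.5745, 0.0621, 0.0996]
tool_rot: [-2.315, -2.124, 0.0]
force: [-0.6, 0.1, -0.4]
opening: 0.0686
gripper_force: 0.0
clock: 9.6
ee_pos: [0.5803, 0.1655, 0.2317]
tool_rot: [2.313, 2.126, 0.006]
force: [-0.1, 0.6, 0.1]
opening: 0.0704
gripper_force: 0.0
[0.58030992 0.16552827 0.23172107]
```

View pics/c4.png

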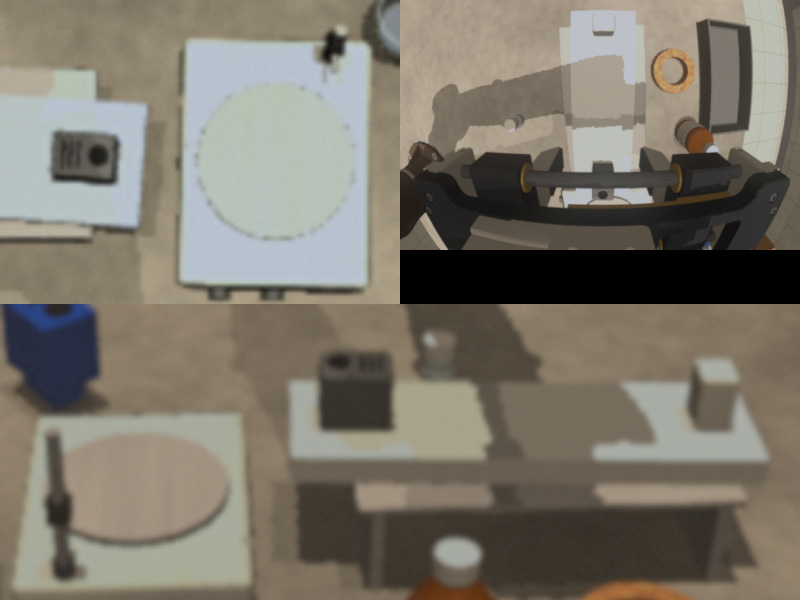

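The plug is seated squarely: z stopped at 0.100 under 15 N, and the shoulder sits on the board in both views. Now the grip block.

```bash
python3 -m creep '[[[0.003,0.03,0],[0,0,0]],[[0.008,0.065,0],[0,0,0]],[[0.012,0.1,-0.01],[0,0,0]],[[0.017,0.13,-0.02],[0,0,0]],[[0.017,0.1415,-0.04],[0,0,0]],[[0.017,0.1415,-0.07],[0,0,0]],[[0.017,0.1415,-0.1],[0,0,0]],[[0.017,0.1415,-0.12],[0,0,0]]]'
python3 -m creep '[[[0,0,-0.01],[0,0,0]],[[0,0,-0.016],[0,0,0]],[[0,0,-0.016],[0,0,0]]]'
python3 -m creep '[[[0,0,0],[0,0,0]],[[0,0,0],[0,0,0]],[[0,0,0],[0,0,0]],[[0,0,0],[0,0,0]],[[0,0,0],[0,0,0]],[[0,0,0],[0,0,0]],[[0,0,0],[0,0,0]],[[0,0,0],[0,0,0]]]' 0.0 55
```

```text
clock: 10.42
ee_pos: [0.5959, 0.3018, 0.1075]
tool_rot: [2.316, 2.122, -0.004]
force: [-0.5, -0.3, 0.5]
opening: 0.0701
gripper_force: 0.0
clock: 10.67
ee_pos: [0.5967, 0.3026, 0.0935]
tool_rot: [2.316, 2.122, -0.002]
force: [-0.0, 0.7, 0.0]
opening: 0.07
gripper_force: 0.0
clock: 11.33
ee_pos: [0.5964, 0.3037, 0.094]
tool_rot: [-2.315, -2.123, -0.0]
force: [-2.1, 0.0, 3.3]
opening: 0.03
gripper_force: 55.0
```

```bash
python3 - <<'E'
from h import *
np.set_printoptions(suppress=True,precision=4,linewidth=200)
p=[]
for i in range(4):
    t=ctrl.grab_frame('top');s=ctrl.observe();p.append(s['ee_pos'])
print(np.mean(p,0),s['force'],s['wrist_torque'],s['opening'])
im=t['frame'].astype(int);br=im.sum(2)
print(br[162:176,346:362])
for q in [(354.3,166),(354.3,172),(349,168)]: print(onz(t,q,.09)[0],onz(t,q,.038)[0])
def X(v,u0,n=14,th=400):
    for u in range(u0,u0+n):
        a,b=br[v,u],br[v,u+1]
        if a>=th>b:return u+(a-th)/(a-b)
q=[(X(v,285),v) for v in range(186,217,3)];print(onz(t,q,.09)[:,:2])
E
```

```text
[0.5964 0.3037 0.094 ] [-3.1798  0.8591  4.8157] [-0.1098  0.6045 -0.2638] 0.029755169276330515
[[377 376 378 378 347 253 104  73  98  98 114 169 310 377 376 380]
 [510 500 479 480 453 330 134  74  96  99 109 254 462 515 510 510]
 [568 531 457 423 389 257 106  66  89  93 107 293 520 570 560 562]
 [570 535 429 373 294 157  66  70  86  83 109 294 525 575 572 568]
 [572 539 433 363 238 101  41  89 156 132 149 315 521 568 566 571]
 [567 532 427 353 224 102  76 186 336 307 327 431 536 557 567 570]
 [566 548 447 370 255 147 100 227 404 427 487 528 548 559 569 571]
 [571 568 521 449 388 283 207 280 426 464 531 555 552 556 567 570]
 [570 568 567 543 505 420 388 400 449 468 531 555 558 571 565 565]
 [565 569 569 570 537 470 496 455 449 469 533 566 569 569 563 569]
 [568 569 571 572 537 476 517 484 463 487 541 565 568 569 570 572]
 [572 571 573 574 535 472 538 546 537 537 552 567 567 570 570 571]
 [570 570 574 570 537 474 548 572 565 552 552 566 575 572 569 571]
 [570 572 573 565 543 497 549 572 569 557 557 566 569 562 570 568]]
[ 0.66   -0.1391  0.09  ] [ 0.6693 -0.1435  0.038 ]
[ 0.6442 -0.1386  0.09  ] [ 0.6528 -0.143   0.038 ]
[ 0.655  -0.1251  0.09  ] [ 0.6641 -0.1289  0.038 ]
[[0.6104 0.014 ]
 [0.6026 0.0153]
 [0.5947 0.0161]
 [0.5869 0.0168]
 [0.5791 0.0175]
 [0.5713 0.0181]
 [0.5635 0.0188]
 [0.5558 0.0202]
 [0.548  0.0206]
 [0.5402 0.0214]
 [0.5325 0.0219]]
```

The block is gripped at 30 mm. The pointer is at top pixel (354.3,172), which gives y = −0.1386, and the hotplate geometry predicts −0.138. The tip needs about 153 mm more along the stand and a turn of +0.046 rad.

```bash
python3 -m creep '[[[-0.0005,-0.005,0],[0,0,0.006]],[[-0.001,-0.012,0],[0,0,0.012]],[[-0.0015,-0.02,0],[0,0,0.018]],[[-0.002,-0.028,0],[0,0,0.024]],[[-0.0025,-0.036,0],[0,0,0.03]],[[-0.003,-0.044,0],[0,0,0.036]],[[-0.0035,-0.052,0],[0,0,0.042]],[[-0.004,-0.06,0],[0,0,0.046]]]'
python3 -m creep '[[[-0.0003,-0.008,0],[0,0,0]],[[-0.0007,-0.016,0],[0,0,0]],[[-0.001,-0.024,0],[0,0,0]],[[-0.0013,-0.032,0],[0,0,0]],[[-0.0016,-0.039,0],[0,0,0]],[[-0.0018,-0.044,0],[0,0,0]],[[-0.0018,-0.044,0],[0,0,0]]]'
cat > m.py <<'E'
from h import *
np.set_printoptions(suppress=True,precision=4,linewidth=200)
p=[]
for i in range(4):
    t=ctrl.grab_frame('top');s=ctrl.observe();p.append(s['ee_pos'])
a=np.array(s['tool_rot']);print('tcp',np.mean(p,0),'yaw',(2*np.degrees(np.arctan2(a[1],a[0]))-90),'F',s['force'],s['wrist_torque'],s['opening'])
im=t['frame'].astype(int);br=im.sum(2)
cv2.imwrite('pics/m%d.png'%int(s['clock']*100),cv2.resize(t['frame'][140:250,165:375],(800,419),interpolation=cv2.INTER_CUBIC)[:,:,::-1])
np.save('tm.npy',t,allow_pickle=True)
E
python3 m.py; ls pics
```

```text
clock: 12.2
ee_pos: [0.5927, 0.245, 0.094]
tool_rot: [-2.263, -2.178, -0.003]
force: [0.5, 4.8, 3.0]
opening: 0.03
gripper_force: 55.0
clock: 12.78
ee_pos: [0.5911, 0.1988, 0.094]
tool_rot: [2.266, 2.175, 0.001]
force: [0.5, 0.7, 2.2]
opening: 0.0297
gripper_force: 55.0
tcp [0.591  0.1988 0.0939] yaw -2.326099139115456 F [ 0.3426 -1.382   6.1906] [-0.2642  0.2928 -0.0032] 0.02975501115826533
c3.png
c4.png
crop1.png
m1298.png
scene0.png
top0.png
w1.png
w2.png
```

```bash
python3 -m creep '[[[-0.0003,-0.007,0],[0,0,0]],[[-0.0006,-0.014,0],[0,0,0]],[[-0.0009,-0.021,0],[0,0,0]],[[-0.0012,-0.028,0],[0,0,0]],[[-0.0015,-0.035,0],[0,0,0]],[[-0.0018,-0.042,0],[0,0,0]],[[-0.0019,-0.044,0],[0,0,0]],[[-0.0019,-0.044,0],[0,0,0]]]'
python3 m.py; ls -t pics|head -1
```

```text
clock: 13.65
ee_pos: [0.5892, 0.1561, 0.094]
tool_rot: [2.265, 2.177, 0.002]
force: [1.6, 2.8, 4.2]
opening: 0.0295
gripper_force: 55.0
tcp [0.5892 0.1561 0.0939] yaw -2.269189917632758 F [0.8863 2.4581 5.9485] [ 0.5019  0.146  -0.081 ] 0.02962094341883549
m1385.png
```

```bash
python3 - <<'E'
from h import *
np.set_printoptions(suppress=True,precision=4,linewidth=200)
t=np.load('tm.npy',allow_pickle=True).item();br=t['frame'].astype(int).sum(2)
d=t['frame'].astype(int);d=d[...,2]-d[...,0]
for v in (190,210,222): print(v,br[v,338:362])
print(br[164:190:1,344:362])
E
```

```text
190 [308 307 307 313 312 304 319 408 551 579 576 578 574 566 545 553 549 558 553 537 518 557 576 577]
210 [576 574 573 580 579 577 578 571 579 580 572 575 569 554 537 547 555 552 552 550 556 568 578 575]
222 [551 549 548 555 549 535 539 556 548 523 542 570 578 582 579 572 577 577 580 575 576 572 572 576]
[[571 569 570 540 460 427 395 255 104  74  98  97 114 298 526 574 570 568]
 [572 577 585 540 433 378 304 154  67  82  85  83 115 300 526 575 576 577]
 [577 576 578 540 434 362 246 101  43  95 151 133 146 325 529 575 572 579]
 [573 576 581 546 435 352 228  99  73 189 334 306 336 437 536 570 574 577]
 [573 573 576 551 458 368 254 147 101 236 416 421 496 537 555 559 573 574]
 [578 581 575 564 527 451 382 287 214 279 433 466 539 557 557 563 574 577]
 [578 579 571 579 570 554 514 415 392 409 451 470 538 556 564 571 578 575]
 [573 574 574 578 574 574 545 473 497 461 454 472 545 568 575 574 579 570]
 [573 573 574 579 575 576 543 479 524 484 468 496 548 575 575 573 575 570]
 [576 575 578 573 576 575 540 480 547 554 545 540 558 573 575 572 577 576]
 [574 579 574 574 574 576 537 481 546 578 57
[... 456 characters left out ...]
572 578 575 566 575 574]
 [580 569 581 578 575 576 576 577 570 576 578 577 574 579 576 578 576 574]
 [576 571 578 574 576 574 576 570 560 561 579 577 577 575 574 581 574 579]
 [580 577 573 572 577 575 575 569 550 560 569 573 573 574 578 574 578 570]
 [573 574 573 574 580 575 575 573 541 551 563 571 574 576 577 577 570 575]
 [577 573 577 577 580 574 572 563 542 548 550 559 570 575 574 574 573 578]
 [578 575 574 576 577 578 577 565 547 553 547 548 557 572 575 571 574 575]
 [560 572 580 575 580 577 574 565 544 553 558 551 555 567 578 574 577 575]
 [472 541 571 574 582 577 575 561 548 550 551 548 555 563 556 570 575 575]
 [346 445 556 579 578 574 577 561 547 553 555 554 547 532 504 553 572 572]]
```

View pics/m1385.png

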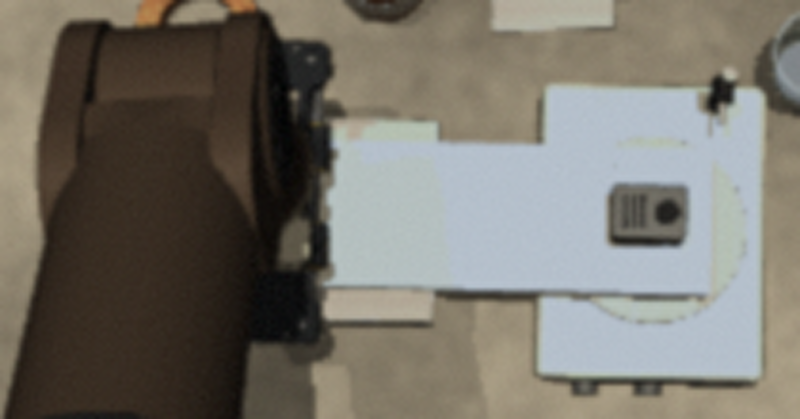

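The crop shows the board straight and level-looking on the stand. Its outer end is at column ~351.5, a little short of the pointer at 354.3. The plug sits squarely in place.

```bash
python3 - <<'E'
from h import *
np.set_printoptions(suppress=True,precision=4,linewidth=200)
t=np.load('tm.npy',allow_pickle=True).item();im=t['frame'].astype(int);d=im[...,2]-im[...,0]
print(d[186:212:3,344:360])
e=np.array([-.041,-.9992])
prof=d[188:212,340:360].mean(0);print(prof)
i=np.where((prof[:-1]>=10)&(prof[1:]<10))[0]
hi,lo=prof[:8].mean(),prof[13:17].mean();th=(hi+lo)/2
k=[j for j in range(5,18) if prof[j]>=th>prof[j+1]][0];col=340+k+(prof[k]-th)/(prof[k]-prof[k+1])
E=onz(t,(col,199.5),.09)[0];M=onz(t,(354.3,172),.09)[0]
print('col',col,E,M,'short',(M-E)[:2]@e)
sc=ctrl.grab_frame('scene');np.save('sc.npy',sc,allow_pickle=True)
print(proj(sc,[M,E]))
cv2.imwrite('pics/s5.png',cv2.resize(sc['frame'][180:280,235:395],(800,500),interpolation=cv2.INTER_CUBIC)[:,:,::-1])
E
```

```text
[[22 24 23 22 23 23 23 16  0  1 -1  2  9 21 23 22]
 [ 4 17 23 22 22 24 23 17  1  1  1  1  1  4 13 21]
 [-7  8 16 21 23 22 24 16  1  0  2  0 -1  1  6  9]
 [-7  7 16 20 22 22 22 14 -4  0  1  2  0  4  4  6]
 [-5 10 15 20 23 22 23 15 -5 -2  2  0  0  1  4  3]
 [-2 11 16 20 22 23 22 14 -4  0  2  1 -1  1  3  3]
 [14 18 21 23 23 23 23 15 -4  1  1  1 -1  2  4  3]
 [21 21 23 22 22 23 21 15 -4 -1  0  0 -3  2  5  7]
 [23 23 22 23 22 23 20  8 -8 -2  1 -1  0  3  7 20]]
[ 3.2917  2.7917  2.25    2.      5.375  14.25   18.9583 21.6667 22.4583 22.4167 22.0417 13.7083 -3.5     0.      1.25    0.5417 -0.5833  2.8333  6.5417  9.4583]
col 351.5314769975787 [ 0.5722 -0.1293  0.09  ] [ 0.6442 -0.1386  0.09  ] short 0.006349262033361466
[[260.3639 224.6107]
 [265.6107 205.0038]]
```

View pics/s5.png

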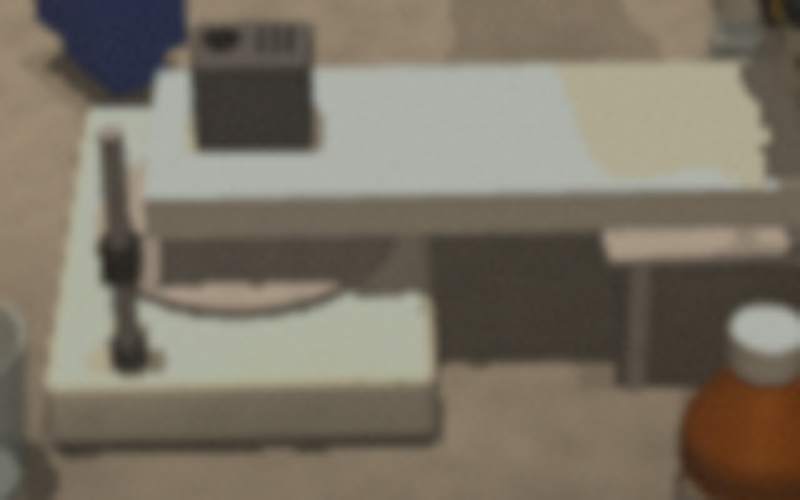

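In the scene view the board is level, the plug is seated, and the board's left end at crop x≈150 is just short of the needle at x≈120. Both estimates say about 6 mm remains.

```bash
python3 -m creep '[[[-0.0001,-0.002,0],[0,0,0]],[[-0.0002,-0.004,0],[0,0,0]],[[-0.0002,-0.006,0],[0,0,0]],[[-0.0002,-0.006,0],[0,0,0]],[[-0.0002,-0.006,0],[0,0,0]],[[-0.0002,-0.006,0],[0,0,0]]]'
python3 m.py
python3 - <<'E'
from h import *
t=np.load('tm.npy',allow_pickle=True).item();im=t['frame'].astype(int);d=im[...,2]-im[...,0]
e=np.array([-.041,-.9992]);M=onz(t,(354.3,172),.09)[0]
for r in (190,199,207):
    p=d[r-3:r+4,340:364].mean(0);print(p.round()[8:20])
    for k in range(8,20):
        if p[k]>=11>p[k+1]:
            c=340+k+(p[k]-11)/(p[k]-p[k+1]);E=onz(t,(c,r),.09)[0];print(r,c,E,'short',(M-E)[:2]@e);break
E
```

```text
clock: 14.4
ee_pos: [0.589, 0.1514, 0.0941]
tool_rot: [-2.263, -2.178, -0.003]
force: [0.1, 6.4, 6.5]
opening: 0.0297
gripper_force: 55.0
tcp [0.589  0.1514 0.0941] yaw -362.2094674695689 F [0.515  5.7119 6.8835] [ 1.2051  0.2255 -0.0725] 0.029439291143086802
[21. 22. 23. 23. 22. 14. -8. -3.  1.  6. 11. 17.]
190 353.12 [ 0.59694702 -0.13413788  0.09      ] short 0.0025255748057891464
[22. 23. 23. 23. 21. 10. -2. -1. -1.  2.  4.  4.]
199 352.88157894736844 [ 0.57347365 -0.13283013  0.09      ] short 0.002869870498589223
[ 22.  23.  22.  23.  21.   6. -10.  -4.  -1.   3.   6.  10.]
207 352.67676767676767 [ 0.55269467 -0.1316909   0.09      ] short 0.0031562487189720745
```

```bash
python3 -m creep '[[[-0.0001,-0.0013,0],[0,0,0]],[[-0.0001,-0.0025,0],[0,0,0]],[[-0.0001,-0.0025,0],[0,0,0]],[[-0.0001,-0.0025,0],[0,0,0]],[[-0.0001,-0.0025,0],[0,0,0]]]'
python3 m.py
python3 - <<'E'
from h import *
t=np.load('tm.npy',allow_pickle=True).item();im=t['frame'].astype(int);d=im[...,2]-im[...,0]
e=np.array([-.041,-.9992]);M=onz(t,(354.3,172),.09)[0]
for r in (190,199,207):
    p=d[r-3:r+4,340:364].mean(0)
    for k in range(8,20):
        if p[k]>=11>p[k+1]:
            c=340+k+(p[k]-11)/(p[k]-p[k+1]);E=onz(t,(c,r),.09)[0];print(r,c,E,'short',(M-E)[:2]@e);break
E
```

```text
clock: 15.02
ee_pos: [0.5889, 0.1492, 0.0941]
tool_rot: [-2.263, -2.178, -0.003]
force: [-0.0, 7.7, 7.3]
opening: 0.0293
gripper_force: 55.0
tcp [0.5889 0.1492 0.0941] yaw -362.1949924132212 F [-0.4269  6.3586  7.5593] [ 1.4234  0.2714 -0.0331] 0.02978273622318518
190 353.6896551724138 [ 0.59691738 -0.13561579  0.09      ] short 0.0010476294119232796
199 353.7439024390244 [ 0.57342875 -0.13506241  0.09      ] short 0.0006375338823568209
207 353.5108695652174 [ 0.55265122 -0.1338459   0.09      ] short 0.001001190530741354
```

```bash
python3 -c "
from station import ctrl
print(ctrl.hand_in())"
```

```text
the job is handed in; nothing more can be done
None
```

The sensor head is plugged fully home and released. The board is slid straight out until its end is within about 1 mm of the pointer, and it is still held level by the grip block. The job was handed in at about 15 s; no verdict came back.

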